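Check the height of a 3D printer's bed with a dial gauge

TASK

Someone left the scrap pail standing on the printer's build plate: first hang it by its handle over both prongs of the twin hook and let go of it, so that the plate is bare. Then take the dial gauge out of its holder and, holding it upright, press its tip gently (about 3 newtons) on the plate inside the marked ring; finish while still holding it there, neither letting go nor putting it down. Leave the jar and the vase alone.

Things in the scene. Friction and masses are not known exactly. Their poses are not given: they have to be found in the camera images.
- bed: Printer bed unit standing on the bench, fixed: aluminium base frame with a flat black build plate 210 x 250 mm (x, y), 6 mm thick, its top 70 mm above the bench. Origin: on the bench under the plate's centre; axes along the plate's edges, z up.
- plate: The build plate, origin at the centre of its top face, axes as the bed's. It rides level on springs: it sinks straight down 1.25 mm for each newton pressed on it (0.8 N/mm), wherever it is pressed, and bottoms after 10 mm. It rises 1.5 to 3 mm when the pail is taken off.
- spot (a point): Centre of the mark on the plate's top face: a thin white ring 22 mm across with four short cross-hair lines outside it, 45 mm towards -x and 65 mm towards -y of the plate's centre (bed axes).
- hook: Steel twin hook on a stand, fixed. Origin on the bench under the post. A 16 mm post stands at the origin; from a crossbar at its top two parallel level prongs, 8 mm thick and 68 mm apart (centre to centre), run 100 mm towards the body's -x with their top side 210 mm above the bench, then turn up to 228 mm at the tips, 112 mm from the post. Nothing stands higher than that. A foot plate 10 mm thick lies below.
- hook_seat (a point): Middle of the hook's seat: half-way between the prongs, 74 mm from the post, level with the prongs' top side; axes as the hook's. A hung bar lies across both prongs along y, its centre 5 mm above this point, at most 20 mm off along x. The pail is wider than the prongs' gap: bring its bar in over the upturned tips from beyond them (-x), the prongs passing between bar and rim, then lower it.
- pail: Small grey scrap pail, loose, standing on the build plate at the start: 90 mm across at the rim, 72 mm at the foot, 70 mm tall, 0.12 to 0.25 kg, with a stiff upright handle. Origin at the centre of its underside, z up.
- pail_handle (a point): Middle of the pail's handle bar: a straight round bar 10 mm thick and 104 mm long, level, along the pail's y, 130 mm above the pail's underside; at its two ends 6 mm wires run down to the rim (98 mm clear between them). Axes as the pail's.
- holder: Dark steel holder block for the gauge, fixed: 60 x 60 x 60 mm with an upright 17 mm hole through its middle, open at the top. Origin at the centre of its underside.
- gauge: Dial gauge, loose, 0.16 kg, standing upright in the holder. Origin at its lower tip, z up along its stem; x is the dial's axis. From below: 8 mm stem with rounded tip, 14 mm barrel from 24 to 55 mm, 26 mm square shoulder (55 to 61 mm) that rests on the holder's top, and the round dial. The tip does not move in the stem.
- gauge_dial (a point): Centre of the gauge's dial: an upright disc 56 mm across and 22 mm thick, flat on both sides, its axis along the gauge's x; 88 mm above the tip. In the holder it is 93 mm above the bench; lift the gauge straight up 60 mm to clear the holder. Axes as the gauge's.
- gauge_tip (a point): Lower tip of the gauge, 88 mm below the dial's centre along the gauge's z.
- jar: Small clear jar with black lid, 50 mm across, 60 mm tall, loose, origin under its centre. Leave alone.
- vase: Small blue printed vase, 60 mm across, 65 mm tall, loose, origin under its centre. Leave alone.
There are look-alikes about, which are no part of the job. What is shaped like the hook but green or yellow is not meant.

How it is judged:
By the outcome, as a careful person would: the job done as asked, in the order asked, and still so for the second after the job is handed in, while the arm keeps its last pose, push and grip.
It also fails if it takes over 56 s, if anything falls off the work surface, if the arm or the gripper's body presses on something with over 40 N, if the wrist force passes 120 N, or if a joint passes its speed limit or range.

ROBOT

A 6-joint arm with a two-finger parallel gripper is mounted at the origin on the work surface. World frame = base frame: x ahead of the robot, y to its left, z up, the work surface at z = 0. Lengths are in mm, angles in rad, forces in N, time in s.
With the tool pointing down it reaches from about 275 to 1000 mm from the base axis. Payload 8.4 kg.
Tool frame: the origin (TCP) lies on the mounting face of the last link; the fingertips stand 173 mm ahead of it and the grasp point (between the pads) lies 155 mm ahead of it; z points along the fingers, y is the direction in which the jaws open and shut (so a half turn about z gives the same grasp; the last joint's range is limited). The gripper opens to 85 mm and grips with 20 to 120 N. Pads are 22 mm wide; open, the fingers measure 114 mm over their backs; the gripper's body (76 mm by 85 mm) begins 54 mm behind the grasp point. The pads swing forward as they close: fully open they stand 13 mm farther back than shut.
Start: joints at [-1.291, 0.353, 1.633, -0, 1.155, -0.002], TCP at [173.802, -600.352, 404.681] pointing down, gripper open.
Joint ranges: [-2.63, 2.63], [-0.92, 2.1], [0.06, 2.66], [-1.3, 4.44], [0, 2.69], [-3.02, 3.02]. Speed limits (rad/s): [2.22, 2.22, 2.79, 3.14, 3.14, 3.14].

INTERFACE

Orientations are given as [roll, pitch, yaw] about the fixed x, y, z axes, in that order (R = Rz(yaw) Ry(pitch) Rx(roll)).
In Python, from rig import r, grab_frame, spotter gives the robot as it stands.
- The arm moves only by the tool apply_moves, never from a script. Its argument "motion" is text: rows parted by semicolons, each of 5 numbers parted by spaces: the opening, from -1 (shut) to 1 (fully open), then the shift along the tool's x, y, z as a fraction of full scale, then the turn about the tool's z as a fraction of full scale. In form: hand x y z twist; .... A call has 1 to 20 rows; each row is the pose to reach, as a shift and turn from the pose commanded when the call began, along the tool's axes at that moment, turning the shorter way round; what a row does not reach only later rows make up. Full scale, the value 1, is 1 m for a shift and pi rad for a turn. A row lasts 1/12 s, in which the tool goes at most 41.7 mm and 7.16 degrees, less where a joint would pass 70% of its speed; a pose out of reach is approached as far as the arm can. A call with a number of a shift or a turn outside -1 to 1 is refused whole. A call with a gripper value outside its range is refused whole. The fingers move at their own pace and stop on an object; "squeeze" is the grip in N (left out, the last holds). Time passes only in rows, so rows that repeat a pose let the fingers close. It gives the time, the measured TCP pose, the force and the opening at its end, in the units of the state.
- r.sense(): the state, without advancing time (a new reading comes with each control period).
- grab_frame(name): name is "side" or "top" or "wrist"; returns a dict with "img" (480x640x3 uint8, red, green, blue), "fx", "fy", "cx", "cy" (pixels), "dist_coeffs" ([k1, k2, p1, p2, k3] as OpenCV has them; the pictures are not rectified), "R" (3x3) and "t" (3): a world point X has camera coordinates R X + t. Camera axes: x right, y down, z forward; pixel columns grow to the right and rows downward; lengths in mm; the calibration is good to about 2 mm. A picture is of the moment at which its call begins. There is no depth.
- r.sign_off(): hands the job in, once; it reports no verdict.
Trained networks look in the newest picture that a camera, given by its name, has taken for a name from the list of things; names that differ only in an ending like _2 or _b are one class to them, and where a whole thing is asked for, a point or a joint stands for the part that bears it (a point fixed in the world has none). Each returns a list of dicts, best first, with "conf" (0 to 1); they miss things now and then, are a little off and sometimes report something else, mostly with a low value. They report only what shows in the picture. A call takes as long as a camera call. They do not tell look-alikes from the thing itself.
- spotter.boxes_of(query, camera): "point" ([x, y, z] in mm, in world coordinates, good to about 4 mm: the middle of the surface that is visible of it).
- spotter.place_of(query, camera): "point" ([x, y, z] in mm, in world coordinates, good to about 4 mm: a listed point, or the origin of a listed thing).
The state is a dict: "clock": time; "qpos": joint angles; "qvel": joint speeds; "joint_efforts": joint torques, N m; "eef_pos": TCP position; "tcp_rot": TCP orientation; "contact_force": force on the tool from outside, world axes, zero at the start; "wrist_torque": the same for the moment, N m; "opening": opening from 0.0 (shut) to 1.0 (fully open).
Only numpy, scipy, OpenCV 4.12 (cv2) and the standard library are available. Lean on these libraries where they do the work, as an engineer would, in place of code of your own. Each camera call takes 0.05 s, during which the arm holds its last target.

## Working session

There is one attempt and no reset: what is moved stays moved. The work goes in short steps, Python scripts to look and compute and a tool call to move; the robot and the scene stay as the last step left them, time stands still between calls to the robot, and variables do not carry over. Pictures are saved under pics/ and viewed, and the job is handed in when it is done.

Besides the shell and the picture viewer there is one more tool, called as name(argument=value, ...), one argument or row to a line, values as JSON. apply_moves: Moves the arm, as the interface text tells. Its arguments: {"type":"object","properties":{"motion":{"type":"string"},"squeeze":{"type":"number"}},"required":["motion"]}

```bash
ls; mkdir -p pics; python3 - <<'E'
from rig import r, grab_frame, spotter
import cv2
print(r.sense())
for c in ["side","top","wrist"]:
    f=grab_frame(c); cv2.imwrite(f"pics/{c}0.png",f["img"][:,:,::-1])
    print(c,f["fx"],f["dist_coeffs"],f["R"],f["t"])
E
```

```text
pics
{'clock': 0.0, 'qpos': array([-1.29139749e+00,  3.53652554e-01,  1.63415898e+00, -2.17953894e-06,
        1.15521541e+00, -2.38331517e-03]), 'qvel': array([ 0.00097217,  0.00058503, -0.00096541,  0.00017882, -0.00184558,
       -0.00071953]), 'joint_efforts': array([-8.55952421e-04, -6.05257487e+01, -3.42063546e+01, -1.03555330e-04,
        9.42182407e-03,  1.24173397e-05]), 'eef_pos': array([ 173.73380904, -600.10982127,  403.94813209]), 'tcp_rot': array([-3.14015836e+00, -1.42561472e-06,  2.81783029e-01]), 'contact_force': array([ 0.4598464 ,  0.21369309, -1.0915867 ]), 'wrist_torque': array([-0.01829133,  0.01509114, -0.00214616]), 'opening': 0.9988055384124858}
side 476.4681893164916 [0.04500114 0.         0.         0.         0.        ] [[ 0.95230596 -0.30489197 -0.01241946]
 [-0.23622348 -0.71083909 -0.6625    ]
 [ 0.1931627   0.63383647 -0.74895895]] [-492.70556563  293.77267177  937.92708346]
top 504.7695595601107 [-0.14177942  0.          0.          0.          0.        ] [[-0.01533188 -0.99955271 -0.02567719]
 [-0.98355412  0.01969853 -0.17953626]
 [ 0.17996176  0.02250227 -0.98341619]] [ 122.81685959  547.02907967 1359.84601503]
wrist 338.3943529039732 [0.00614023 0.         0.         0.         0.        ] [[ 2.78844686e-01 -9.60336130e-01 -3.98686672e-04]
 [-9.26432269e-01 -2.69109600e-01  2.63255150e-01]
 [-2.52920723e-01 -7.30379436e-02 -9.64726162e-01]] [-624.27144548  -35.30366386  377.87975433]
```

View pics/side0.png

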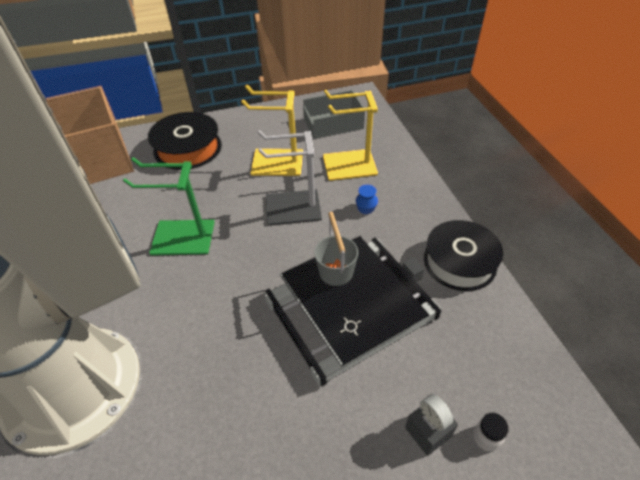

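View pics/top0.png

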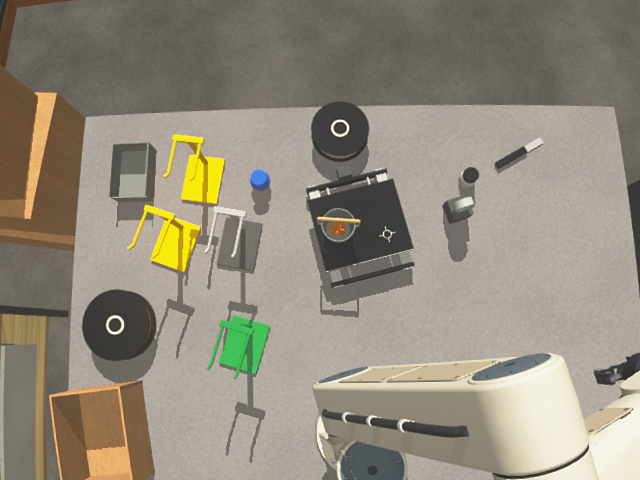

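```bash
python3 - <<'E'
from rig import r, grab_frame, spotter
import numpy as np
np.set_printoptions(precision=1,suppress=True)
for c in ["side","top"]:
    for q in ["bed","plate","spot","hook","hook_seat","pail","pail_handle","holder","gauge","gauge_dial","gauge_tip","jar","vase"]:
        print(c,q,[(np.array(d["point"]),round(d["conf"],2)) for d in spotter.place_of(q,c)])
print(r.sense()["clock"])
E
```

```text
side bed [(array([572.6, -11.6,  -1.5]), 0.64)]
side plate [(array([571. ,  -8. ,  67.7]), 0.83)]
side spot [(array([538.7, -81. ,  74. ]), 0.89)]
side hook [(array([585.7, 510.2,  -0.5]), 0.96), (array([782. , 443.1,  -1.3]), 0.93), (array([579.8, 329.8,  -0.9]), 0.9), (array([293.2, 304.5,   1.1]), 0.56)]
side hook_seat [(array([221. , 332.5, 212.2]), 0.76), (array([512.5, 340.7, 206.3]), 0.68), (array([513.5, 538.6, 213.7]), 0.58), (array([709.7, 451.5, 206.5]), 0.55)]
side pail [(array([557. ,  55.3,  70.1]), 0.9)]
side pail_handle []
side holder [(array([ 612.2, -293.4,    2. ]), 0.76)]
side gauge [(array([ 616.2, -291.2,    3.9]), 0.59)]
side gauge_dial [(array([ 615.9, -295.1,   90.1]), 0.79)]
side gauge_tip [(array([583.4, 325.7,  -4.2]), 0.55)]
side jar [(array([ 713.2, -333.6,    0.3]), 0.93)]
side vase [(array([719.8, 277.6,  -1.5]), 0.88), (array([ 615.4, -295.1,    3.4]), 0.57)]
top bed [(array([569.5,  -8.1,   0.9]), 0.85), (array([582.1, 332.5,   3.2]), 0.48)]
top plate [(array([569.7,  -6.5,  67.7]), 0.6)]
top spot [(array([541.8, -78.8,  70.9]), 0.81)]
top hook [(arr
[... 192 characters left out ...]
ok_seat [(array([705.5, 454.2, 209. ]), 0.94), (array([507.6, 340.8, 210.4]), 0.91), (array([216.1, 327.4, 216.6]), 0.89), (array([515.3, 534. , 208.4]), 0.88)]
top pail [(array([553.3,  53.3,  70.3]), 0.85)]
top pail_handle [(array([557.5,  51.7, 198.2]), 0.86), (array([570.5,  -9.1,   1. ]), 0.34)]
top holder [(array([ 616.4, -297.1,    1.1]), 0.84), (array([ 618.7, -293.5,    2.1]), 0.15)]
top gauge [(array([ 613.1, -292.1,    2.3]), 0.76), (array([569.2,  -7.9,   3.8]), 0.32), (array([580.7, 330.2,   3.1]), 0.23)]
top gauge_dial [(array([ 612.3, -291.6,   91.7]), 0.54)]
top gauge_tip []
top jar [(array([ 713. , -328.6,    0.7]), 0.88)]
top vase [(array([714.9, 276.3,   1.8]), 0.64)]
1.45
```

```bash
cat > h.py <<'E'
import numpy as np, cv2
np.set_printoptions(precision=1,suppress=True)
def K(f): return np.array([[f["fx"],0,f["cx"]],[0,f["fy"],f["cy"]],[0,0,1.]])
def proj(f,P):
    P=np.atleast_2d(np.array(P,float))
    rv,_=cv2.Rodrigues(np.array(f["R"],float))
    return cv2.projectPoints(P,rv,np.array(f["t"],float).reshape(3,1),K(f),np.array(f["dist_coeffs"],float))[0][:,0]
def onz(f,uv,z):
    uv=np.array(uv,float).reshape(-1,1,2)
    n=cv2.undistortPoints(uv,K(f),np.array(f["dist_coeffs"],float))[:,0]
    R=np.array(f["R"]);t=np.array(f["t"]);C=-R.T@t
    out=[]
    zs=np.broadcast_to(z,(len(n),))
    for (a,b),zz in zip(n,zs):
        d=R.T@np.array([a,b,1]); out.append(C+d*(zz-C[2])/d[2])
    return np.array(out)
def crop(f,u0,v0,w,h,s,name,pts=None):
    im=np.ascontiguousarray(f["img"][:,:,::-1][v0:v0+h,u0:u0+w])
    im=cv2.resize(im,None,fx=s,fy=s,interpolation=cv2.INTER_CUBIC)
    if pts is not None:
        for p in pts:
            cv2.circle(im,(int((p[0]-u0+.5)*s),int((p[1]-v0+.5)*s)),2,(0,0,255),-1)
    cv2.imwrite(name,im)
def frame(o,yaw,pts):
    c,s=np.cos(yaw),np.sin(yaw)
    return np.array([[o[0]+c*p[0]-s*p[1],o[1]+s*p[0]+c*p[1],o[2]+p[2]] for p in np.atleast_2d(pts)])
def line(a,b,n=15): return [np.array(a)+(np.array(b)-np.array(a))*k/n for k in range(n+1)]
E
python3 - <<'E'
from h import *
import pickle
from rig import grab_frame
T=grab_frame("top");S=grab_frame("side")
pickle.dump((T,S),open("f0.pkl","wb"))
for nm,f in (("t",T),("s",S)):
    hk=frame([581,330,0],-.155,sum([line([0,y,210],[-100,y,210])+line([-100,y,210],[-112,y,228],4) for y in (-34,34)],[]))
    pa=frame([556,53,68],-.07,line([0,-52,130],[0,52,130]))
    rim=frame([556,53,68],0,[[45*np.cos(a),45*np.sin(a),70] for a in np.linspace(0,6.28,30)])
    ga=frame([614,-293,5],0,[[0,0,88],[0,0,116],[0,0,60]])
    sp=frame([540,-79.5,70],0,[[11*np.cos(a),11*np.sin(a),0] for a in np.linspace(0,6.28,12)])
    P=proj(f,np.vstack([hk,pa,rim,ga,sp]))
    if nm=="t":
        crop(f,190,180,180,120,4.4,"pics/t1.png",P); crop(f,410,150,90,70,8,"pics/t2.png",P)
    else:
        crop(f,230,110,180,120,4.4,"pics/s1a.png",P);crop(f,290,200,130,100,6,"pics/s1.png",P); crop(f,390,380,90,80,7,"pics/s2.png",P)
E
```

```text
(no output)
```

View pics/t1.png

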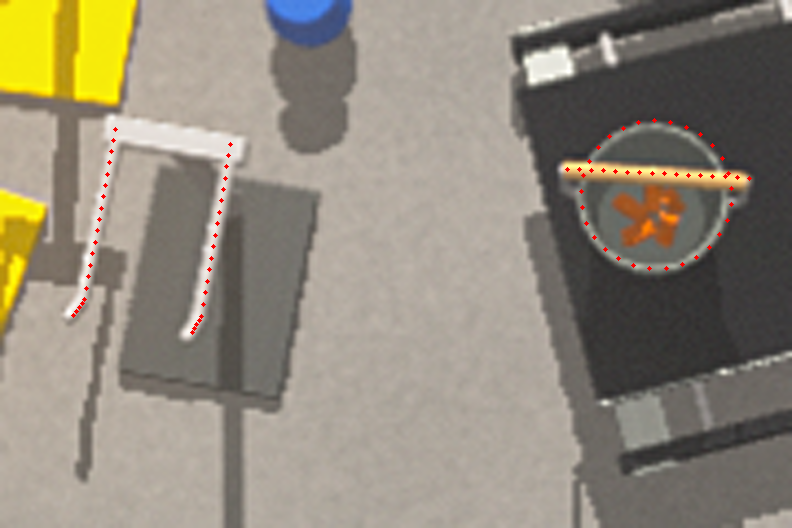

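View pics/s1a.png

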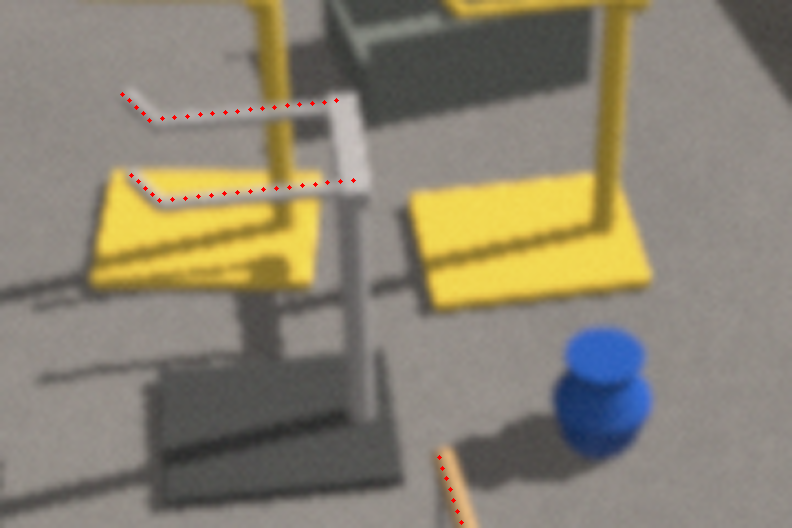

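View pics/s1.png

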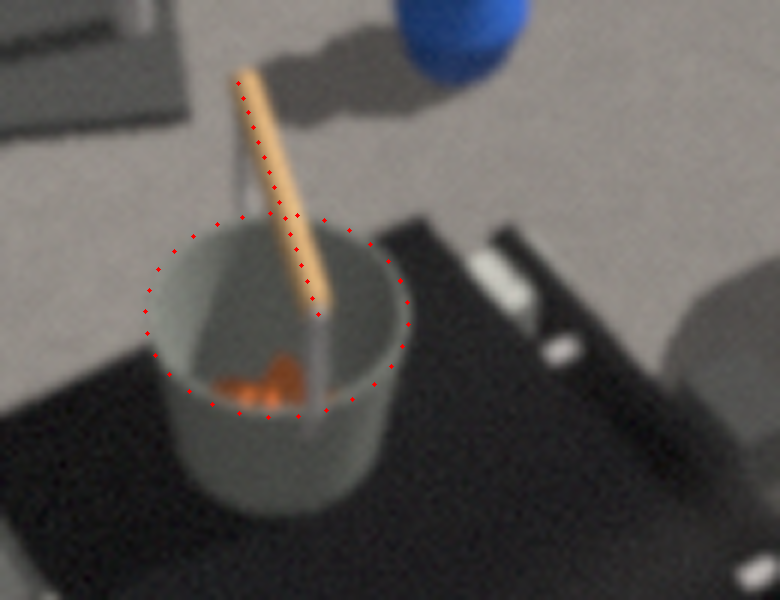

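View pics/t2.png

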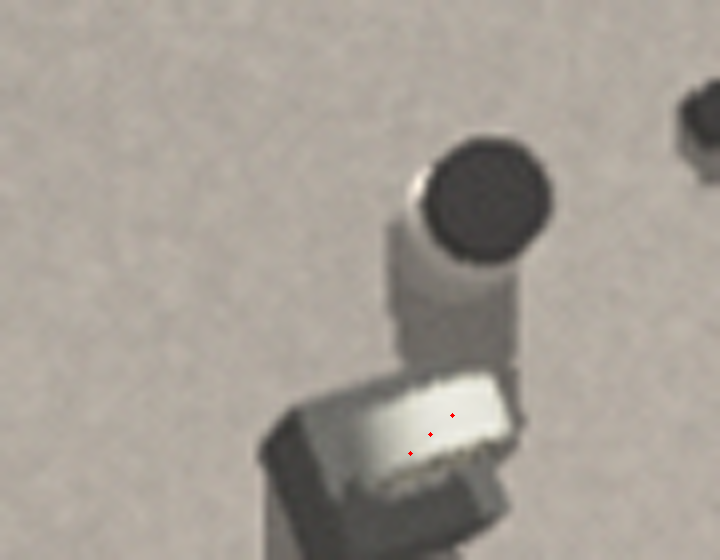

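View pics/s2.png

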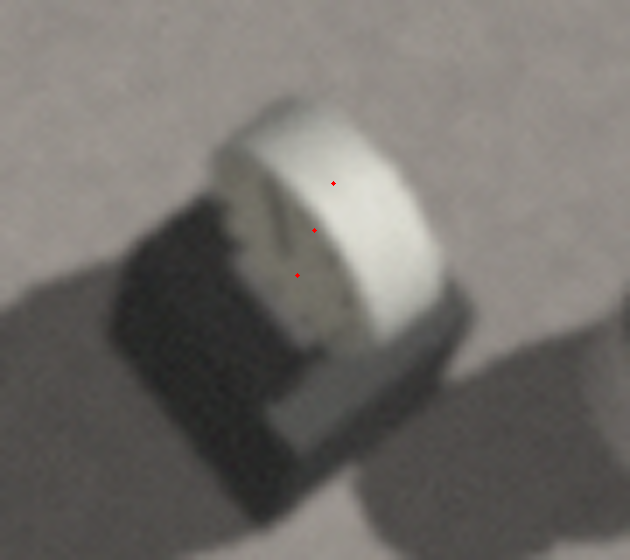

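```bash
python3 - <<'E'
from h import *
import pickle
from scipy.optimize import least_squares
T,S=pickle.load(open("f0.pkl","rb"))
o=np.array
te=o([[563/4.4+190-.5,168/4.4+180-.5],[750/4.4+190-.5,180/4.4+180-.5]])
se=o([[245/6+290-.5,72/6+200-.5],[318/6+290-.5,310/6+200-.5]])
def res(p):
    e=frame(p[:3],p[3],[[0,52,0],[0,-52,0]])
    return np.r_[(proj(T,e)-te).ravel(),(proj(S,e)-se).ravel()]
s=least_squares(res,[556,53,198,-.07]);print(s.x,s.fun, s.x[3])
E
```

```text
[556.5  53.8 200.8  -0.1] [ 0.6 -0.6 -0.4 -0.4 -0.4  0.6 -0.4 -0.4] -0.09214649122918009
```

```bash
cat >> h.py <<'E'
def rel(cmd,tgt):
    """cmd,tgt: (x,y,z,yaw) of TCP pointing down; returns x y z twist fractions"""
    c,s=np.cos(cmd[3]),np.sin(cmd[3]); d=np.array(tgt[:3])-np.array(cmd[:3])
    dy=(tgt[3]-cmd[3]+np.pi)%(2*np.pi)-np.pi
    return "%.4f %.4f %.4f %.4f"%((c*d[0]+s*d[1])/1000,(s*d[0]-c*d[1])/1000,-d[2]/1000,-dy/np.pi)
def ori(): pass
E
python3 - <<'E'
from h import *
print(rel([173.8,-600.35,404.7,.2818],[556.5,53.8,410,1.48]))
E
```

```text
0.5495 -0.5219 -0.0053 -0.3814
```

apply_moves(
  motion="1 0.5495 -0.5219 -0.0053 -0.3814; 1 0.5495 -0.5219 -0.0053 -0.3814; 1 0.5495 -0.5219 -0.0053 -0.3814; 1 0.5495 -0.5219 -0.0053 -0.3814; 1 0.5495 -0.5219 -0.0053 -0.3814; 1 0.5495 -0.5219 -0.0053 -0.3814; 1 0.5495 -0.5219 -0.0053 -0.3814; 1 0.5495 -0.5219 -0.0053 -0.3814; 1 0.5495 -0.5219 -0.0053 -0.3814; 1 0.5495 -0.5219 -0.0053 -0.3814; 1 0.5495 -0.5219 -0.0053 -0.3814; 1 0.5495 -0.5219 -0.0053 -0.3814; 1 0.5495 -0.5219 -0.0053 -0.3814; 1 0.5495 -0.5219 -0.0053 -0.3814; 1 0.5495 -0.5219 -0.0053 -0.3814; 1 0.5495 -0.5219 -0.0053 -0.3814; 1 0.5495 -0.5219 -0.0053 -0.3814; 1 0.5495 -0.5219 -0.0053 -0.3814; 1 0.5495 -0.5219 -0.0053 -0.3814; 1 0.5495 -0.5219 -0.0053 -0.3814",
  squeeze=60,
)

```text
clock: 3.22
eef_pos: [557.6, 56.2, 409.8]
tcp_rot: [3.141, -0.0, 1.483]
contact_force: [-0.0, -0.5, -0.5]
opening: 1.0
```

```bash
python3 - <<'E'
from h import *
from rig import grab_frame,r
W=grab_frame("wrist"); s=r.sense(); print(s["eef_pos"],s["tcp_rot"],s["qpos"])
bar=frame([556.5,53.8,198],-.092,line([0,-52,0],[0,52,0]))
crop(W,0,0,640,480,1.2,"pics/w1.png",proj(W,bar))
E
```

```text
[556.7  54.7 409.7] [-3.1  0.   1.5] [ 0.1  0.2  1.8 -0.   1.1  0.2]
```

View pics/w1.png

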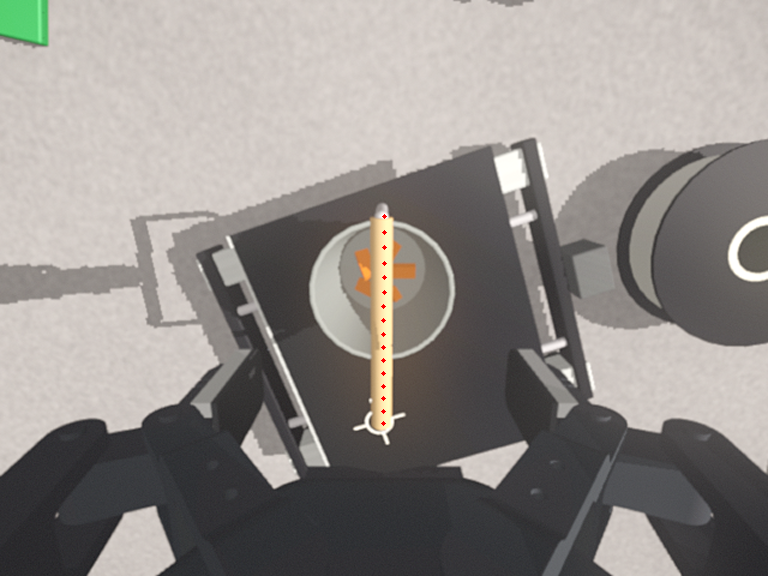

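apply_moves(
  motion="1 0 0 0.03 0; 1 0 0 0.057 0; 1 0 0 0.057 0; 1 0 0 0.057 0; -1 0 0 0.057 0; -1 0 0 0.057 0; -1 0 0 0.057 0; -1 0 0 0.057 0; -1 0 0 0.057 0; -1 0 0 0.057 0; -1 0 0 0.057 0; -1 0 0 0.057 0; -1 0 0 0.057 0; -1 0 0 0.057 0",
  squeeze=60,
)

```text
clock: 4.43
eef_pos: [556.5, 53.8, 353.0]
tcp_rot: [-3.142, -0.0, 1.48]
contact_force: [-0.1, 1.0, 0.2]
opening: 0.095
```

```bash
python3 - <<'E'
from h import *
c=[556.5,53.8,353,1.48]
for t in ([556.5,53.8,403,1.48],[510,90,403,1.46],[450,135,403,1.44],[402,180,403,1.416],[398.2,358.6,403,1.416],[507.9,341.4,403,1.416]): print(rel(c,t))
E
```

```text
0.0000 0.0000 -0.0500 -0.0000
0.0318 -0.0496 -0.0500 0.0064
0.0712 -0.1134 -0.0500 0.0127
0.1117 -0.1653 -0.0500 0.0204
0.2892 -0.1853 -0.0500 0.0204
0.2820 -0.0745 -0.0500 0.0204
```

apply_moves(
  motion="-1 0 0 -0.01 0; -1 0 0 -0.03 0; -1 0 0 -0.05 0; -1 0.012 -0.02 -0.05 0.002; -1 0.0318 -0.0496 -0.05 0.0064; -1 0.0515 -0.0815 -0.05 0.0095; -1 0.0712 -0.1134 -0.05 0.0127; -1 0.092 -0.14 -0.05 0.0165; -1 0.1117 -0.1653 -0.05 0.0204; -1 0.14 -0.1685 -0.05 0.0204; -1 0.17 -0.172 -0.05 0.0204; -1 0.2 -0.1752 -0.05 0.0204; -1 0.23 -0.1785 -0.05 0.0204; -1 0.26 -0.182 -0.05 0.0204; -1 0.28 -0.1843 -0.05 0.0204; -1 0.2892 -0.1853 -0.05 0.0204; -1 0.2892 -0.1853 -0.05 0.0204; -1 0.2892 -0.1853 -0.05 0.0204; -1 0.2892 -0.1853 -0.05 0.0204; -1 0.2892 -0.1853 -0.05 0.0204",
)

```text
clock: 6.1
eef_pos: [398.3, 357.4, 403.0]
tcp_rot: [-3.141, 0.001, 1.415]
contact_force: [-0.5, 0.5, -1.5]
opening: 0.093
```

```bash
python3 - <<'E'
from h import *
from rig import grab_frame,r
S=grab_frame("side");T=grab_frame("top"); s=r.sense(); print(s["eef_pos"],s["tcp_rot"],s["contact_force"])
hk=frame([581,330,0],-.155,sum([line([0,y,210],[-100,y,210])+line([-100,y,210],[-112,y,228],4) for y in (-34,34)],[]))
b=np.r_[s["eef_pos"][:2],s["eef_pos"][2]-155]
bar=frame(b,s["tcp_rot"][2]-np.pi/2,line([0,-52,0],[0,52,0]))
P=np.vstack([hk,bar])
crop(S,100,60,280,210,2.8,"pics/s3.png",proj(S,P)); crop(T,170,160,220,160,3.5,"pics/t3.png",proj(T,P))
E
```

```text
[398.3 357.6 403.1] [3.1 0.  1.4] [-0.6  0.  -2.4]
```

View pics/s3.png

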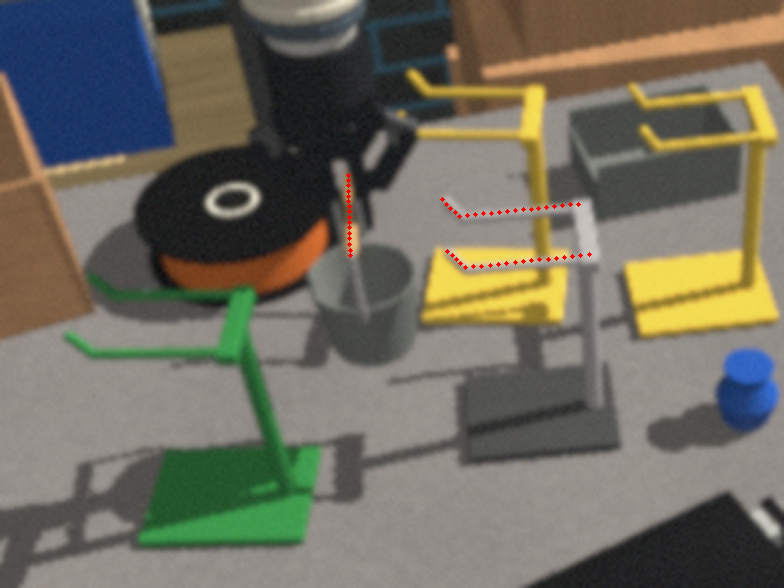

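View pics/t3.png

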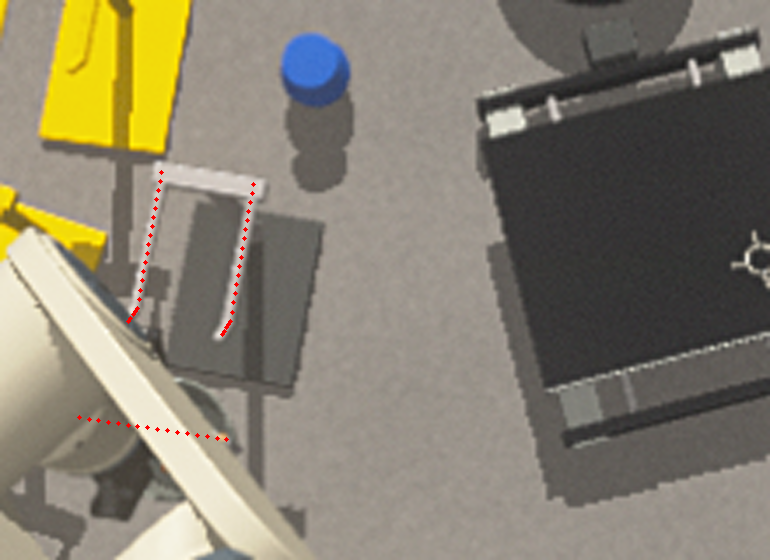

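apply_moves(
  motion="-1 0 0.012 0 0; -1 0 0.03 0 0; -1 0 0.05 0 0; -1 0 0.07 0 0; -1 0 0.09 0 0; -1 0 0.104 0 0; -1 0 0.111 0 0; -1 0 0.111 0 0; -1 0 0.111 0 0; -1 0 0.111 0 0",
)

```text
clock: 7.03
eef_pos: [507.3, 341.4, 402.8]
tcp_rot: [-3.141, 0.0, 1.416]
contact_force: [-0.5, -0.5, -1.8]
opening: 0.096
```

apply_moves(
  motion="-1 0 0 0.008 0; -1 0 0 0.018 0; -1 0 0 0.026 0; -1 0 0 0.030 0; -1 0 0 0.032 0; -1 0 0 0.032 0; -1 0 0 0.032 0",
)

```text
clock: 7.62
eef_pos: [507.9, 341.5, 370.9]
tcp_rot: [3.141, -0.0, 1.416]
contact_force: [0.6, -0.4, -1.6]
opening: 0.097
```

```bash
python3 - <<'E'
from h import *
from rig import grab_frame,r
S=grab_frame("side"); s=r.sense(); print(s["eef_pos"],s["tcp_rot"],s["contact_force"])
crop(S,180,80,200,150,4,"pics/s4.png")
E
```

```text
[508.  341.6 371.1] [ 3.1 -0.   1.4] [-0.4 -1.  -2.7]
```

View pics/s4.png

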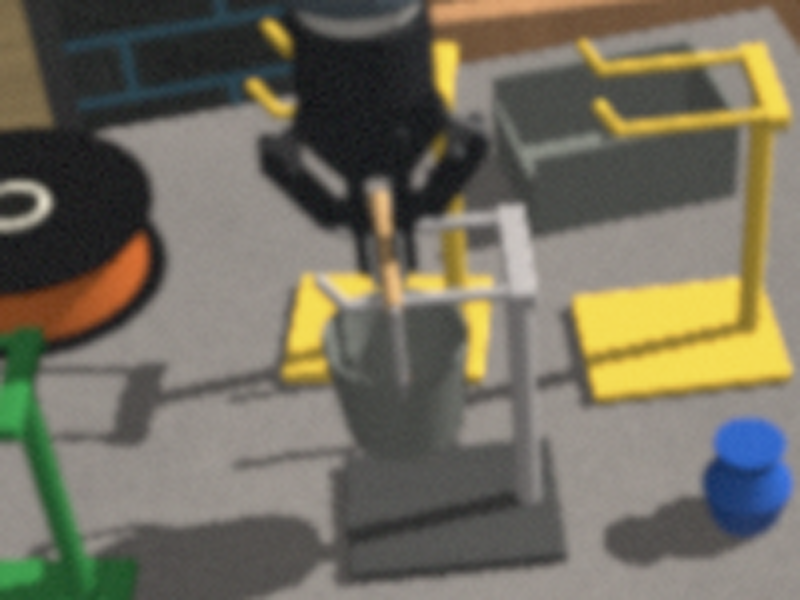

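apply_moves(
  motion="-1 0 0 0.001 0; -1 0 0 0.0015 0; -1 0 0 0.002 0; -1 0 0 0.002 0",
)

```text
clock: 8.0
eef_pos: [508.0, 341.6, 369.9]
tcp_rot: [3.141, -0.001, 1.416]
contact_force: [-1.3, -0.8, 5.4]
opening: 0.091
```

apply_moves(
  motion="-0.8 0 0 -0.0005 0; -0.6 0 0 -0.0005 0; -0.3 0 0 -0.0005 0; -0.3 0 0 -0.0005 0; -0.3 0 0 -0.0005 0; -0.3 0 0 -0.0005 0; -0.3 0 0 -0.015 0; -0.3 0 0 -0.035 0; -0.3 0 0 -0.06 0; -0.3 0 0 -0.1 0; -0.3 0 0 -0.1 0; -0.3 0 0 -0.1 0",
)

```text
clock: 9.0
eef_pos: [508.3, 341.7, 471.6]
tcp_rot: [3.138, -0.003, 1.416]
contact_force: [0.4, -0.2, -0.7]
opening: 0.348
```

```bash
python3 - <<'E'
from h import *
from rig import grab_frame,r
S=grab_frame("side"); W=grab_frame("wrist"); s=r.sense(); print(s["eef_pos"],s["tcp_rot"],s["contact_force"])
crop(S,180,80,200,150,4,"pics/s5.png")
crop(W,0,0,640,480,1.2,"pics/w5.png")
E
```

```text
[507.6 341.3 468.4] [-3.1  0.   1.4] [ 0.8 -0.6 -1. ]
```

View pics/s5.png

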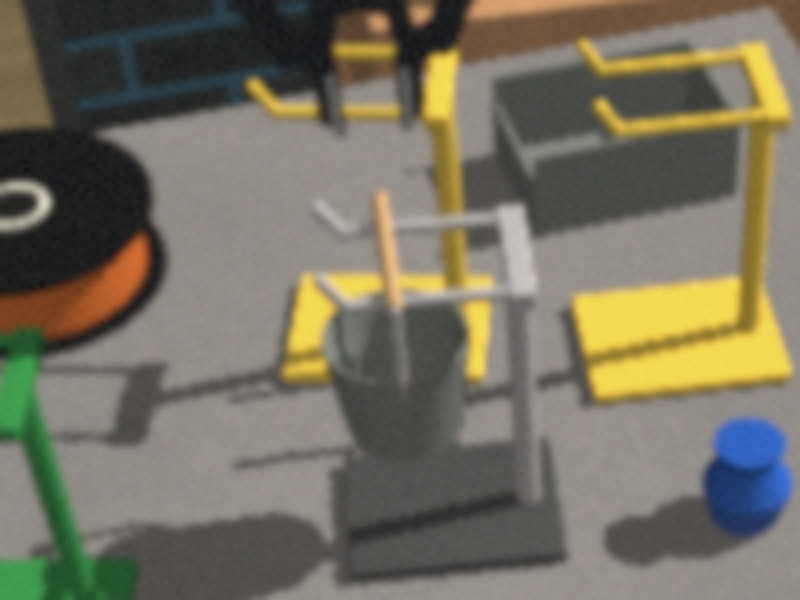

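View pics/w5.png

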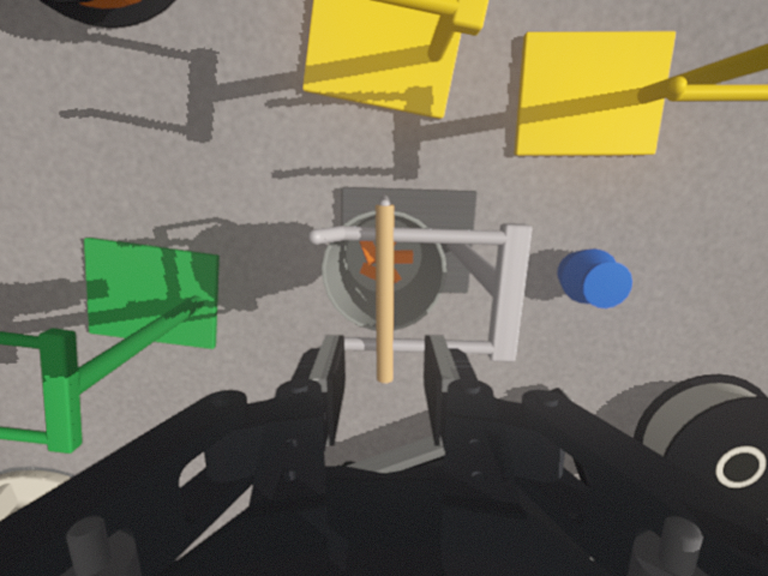

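```bash
python3 - <<'E'
from h import *
print(rel([507.9,341.4,469,1.416],[600,-285,410,1.877]))
E
```

```text
-0.6047 0.1876 0.0590 -0.1467
```

apply_moves(
  motion="0 -0.02 0.0063 0 0; 1 -0.6047 0.1876 0.059 -0.1467; 1 -0.6047 0.1876 0.059 -0.1467; 1 -0.6047 0.1876 0.059 -0.1467; 1 -0.6047 0.1876 0.059 -0.1467; 1 -0.6047 0.1876 0.059 -0.1467; 1 -0.6047 0.1876 0.059 -0.1467; 1 -0.6047 0.1876 0.059 -0.1467; 1 -0.6047 0.1876 0.059 -0.1467; 1 -0.6047 0.1876 0.059 -0.1467; 1 -0.6047 0.1876 0.059 -0.1467; 1 -0.6047 0.1876 0.059 -0.1467; 1 -0.6047 0.1876 0.059 -0.1467; 1 -0.6047 0.1876 0.059 -0.1467; 1 -0.6047 0.1876 0.059 -0.1467; 1 -0.6047 0.1876 0.059 -0.1467; 1 -0.6047 0.1876 0.059 -0.1467; 1 -0.6047 0.1876 0.059 -0.1467; 1 -0.6047 0.1876 0.059 -0.1467; 1 -0.6047 0.1876 0.059 -0.1467",
)

```text
clock: 10.77
eef_pos: [599.7, -283.8, 409.2]
tcp_rot: [-3.141, -0.001, 1.878]
contact_force: [-0.1, 0.0, 0.5]
opening: 1.001
```

```bash
python3 - <<'E'
from h import *
from rig import grab_frame,r,spotter
import pickle
W=grab_frame("wrist"); S=grab_frame("side");T=grab_frame("top");s=r.sense(); print(s["eef_pos"],s["tcp_rot"],s["contact_force"],s["qpos"],s["clock"])
pickle.dump((W,T,S),open("f6.pkl","wb"))
for q in ["holder","gauge","gauge_dial","plate","spot"]:
    print(q,[(np.array(d["point"]),round(d["conf"],2)) for d in spotter.place_of(q,"wrist")])
crop(W,0,0,640,480,1.2,"pics/w6.png",proj(W,[[614,-293,93],[614,-293,121]]))
crop(S,200,80,400,380,1.5,"pics/s6.png"); crop(T,180,160,200,150,4,"pics/t6.png")
E
```

```text
[ 600.  -283.7  410.1] [ 3.1 -0.   1.9] [-0.9  1.   0.2] [-0.4  0.4  1.5  0.   1.2 -0.8] 10.9167
holder [(array([ 620.7, -293.2,    2. ]), 0.86)]
gauge [(array([ 617.3, -294.4,    2.7]), 0.84)]
gauge_dial [(array([ 616. , -293.7,   93.4]), 0.88)]
plate []
spot []
```

View pics/w6.png

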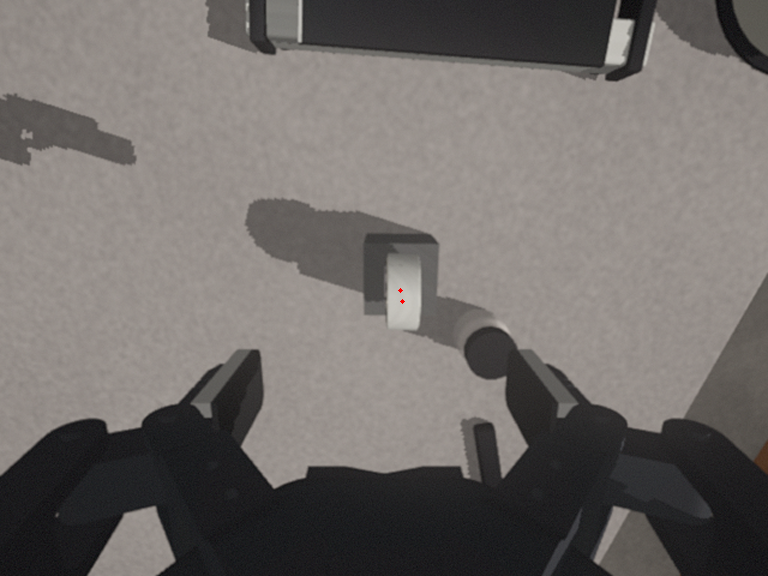

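View pics/t6.png

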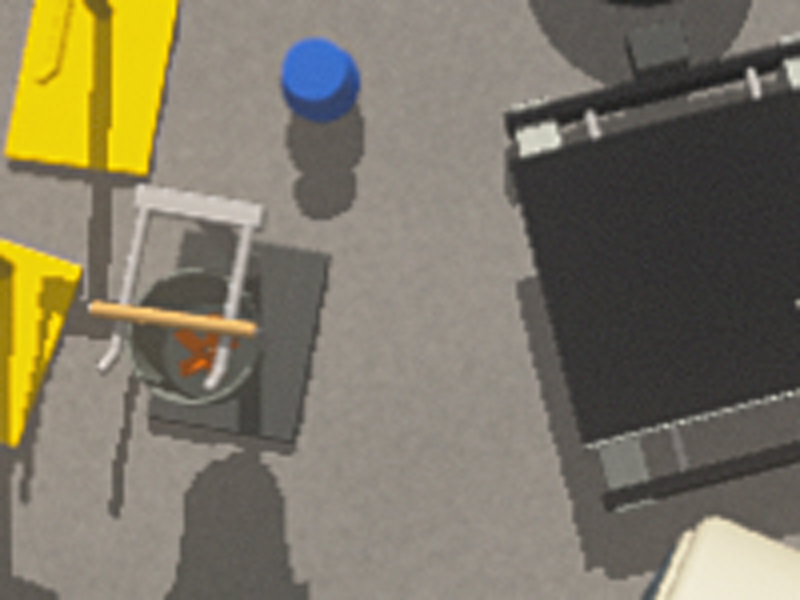

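```bash
python3 - <<'E'
from h import *
import pickle
from rig import r
W,T,S=pickle.load(open("f6.pkl","rb"))
a=.306
ax=np.array([np.cos(a),np.sin(a)])
for c in [(614,-293),(616,-293.5)]:
    pts=frame([c[0],c[1],0],a,[[sx*11,28*np.cos(t),93+28*np.sin(t)] for sx in (-1,1) for t in np.linspace(0,6.28,40)])
    crop(W,300,180,80,110,7,"pics/w7_%d.png"%c[0],proj(W,pts))
    pts=frame([c[0],c[1],0],a,[[sx*11,28*np.cos(t),93+28*np.sin(t)] for sx in (-1,1) for t in np.linspace(0,6.28,40)])
    if c[0]==616:
        import numpy
        A=cv2.hconcat([cv2.imread("pics/w7_614.png")[:560]])
T0,S0=pickle.load(open("f0.pkl","rb"))
pts=frame([616,-293.5,0],a,[[sx*11,28*np.cos(t),93+28*np.sin(t)] for sx in (-1,1) for t in np.linspace(0,6.28,40)])
crop(T0,430,180,60,50,8,"pics/a.png",proj(T0,pts)); crop(S0,405,380,60,60,8,"pics/b.png",proj(S0,pts))
im=[cv2.resize(cv2.imread(p),(390,480)) for p in ("pics/a.png","pics/b.png")]
cv2.imwrite("pics/ab7.png",cv2.hconcat(im))
im=[cv2.resize(cv2.imread(p),(390,540)) for p in ("pics/w7_614.png","pics/w7_616.png")]
cv2.imwrite("pics/w7.png",cv2.hconcat(im))
E
```

```text
(no output)
```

View pics/w7.png

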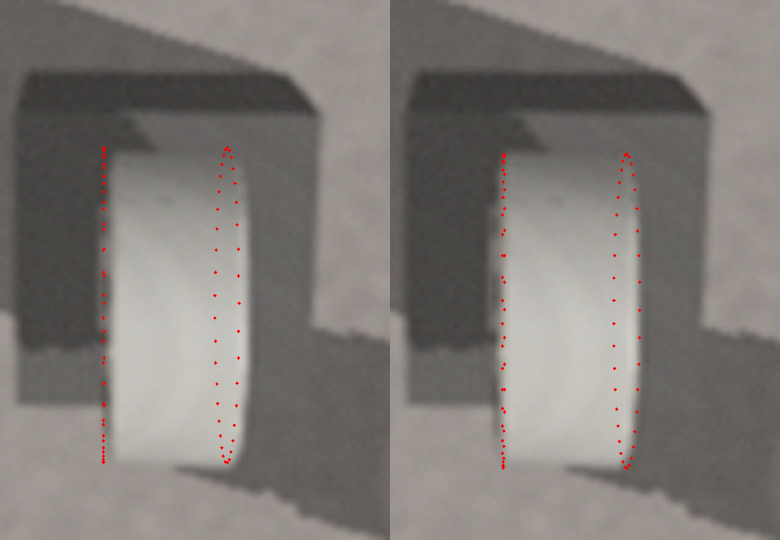

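View pics/ab7.png

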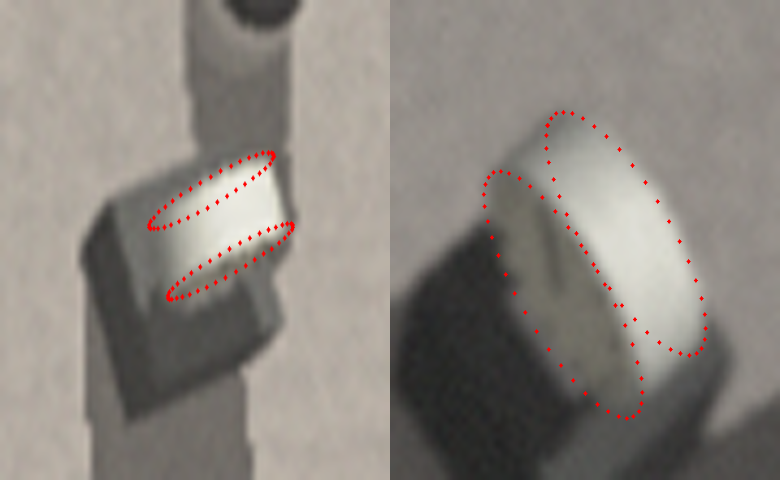

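```bash
python3 - <<'E'
from h import *
print(rel([600,-285,410,1.877],[615.7,-293.5,350,1.877]),rel([600,-285,410,1.877],[615.7,-293.5,248,1.877]))
E
```

```text
-0.0128 0.0124 0.0600 -0.0000 -0.0128 0.0124 0.1620 -0.0000
```

apply_moves(
  motion="1 -0.0128 0.0124 0.03 0; 1 -0.0128 0.0124 0.06 0; 1 -0.0128 0.0124 0.09 0; 1 -0.0128 0.0124 0.12 0; 1 -0.0128 0.0124 0.145 0; 1 -0.0128 0.0124 0.162 0; 1 -0.0128 0.0124 0.162 0; 1 -0.0128 0.0124 0.162 0; 1 -0.0128 0.0124 0.162 0; 1 -0.0128 0.0124 0.162 0",
  squeeze=50,
)

```text
clock: 12.0
eef_pos: [616.3, -293.7, 249.9]
tcp_rot: [3.139, 0.002, 1.877]
contact_force: [-0.0, 0.2, 0.8]
opening: 0.998
```

```bash
python3 - <<'E'
from h import *
from rig import grab_frame,r,spotter
W=grab_frame("wrist"); s=r.sense(); print(s["eef_pos"],s["tcp_rot"],s["contact_force"],s["clock"])
crop(W,0,0,640,480,1.2,"pics/w8.png")
E
```

```text
[ 616.2 -293.7  249.9] [3.1 0.  1.9] [ 0.2  0.2 -0.1] 12.05
```

View pics/w8.png

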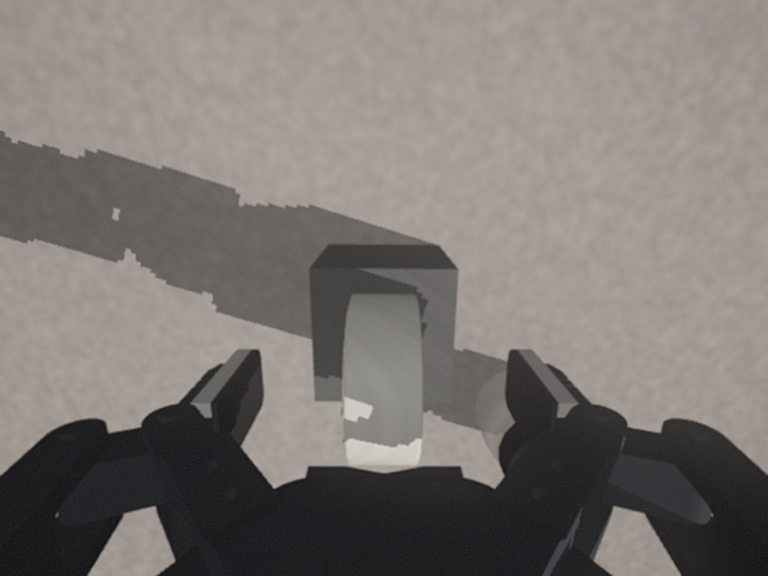

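apply_moves(
  motion="-1 0 0 0 0; -1 0 0 0 0; -1 0 0 0 0; -1 0 0 0 0; -1 0 0 0 0; -1 0 0 0 0; -1 0 0 0 0; -1 0 0 0 0; -1 0 0 0 0",
  squeeze=50,
)

```text
clock: 12.8
eef_pos: [615.7, -293.4, 248.2]
tcp_rot: [3.141, 0.0, 1.877]
contact_force: [-0.4, 0.5, 3.5]
opening: 0.253
```

apply_moves(
  motion="-1 0 0 -0.008 0; -1 0 0 -0.02 0; -1 0 0 -0.04 0; -1 0 0 -0.06 0; -1 0 0 -0.08 0; -1 0 0 -0.1 0; -1 0 0 -0.112 0; -1 0 0 -0.112 0; -1 0 0 -0.112 0; -1 0 0 -0.112 0; -1 0 0 -0.112 0",
)

```text
clock: 13.72
eef_pos: [615.2, -293.2, 358.4]
tcp_rot: [-3.14, -0.002, 1.877]
contact_force: [0.2, 0.7, -1.4]
opening: 0.252
```

```bash
python3 - <<'E'
from h import *
from rig import grab_frame,r,spotter
import pickle
T=grab_frame("top");S=grab_frame("side"); s=r.sense(); print(s["eef_pos"],s["tcp_rot"],s["contact_force"],s["clock"])
pickle.dump((T,S),open("f9.pkl","wb"))
for q in ["spot","plate","gauge_tip","gauge_dial"]:
  for c in ("top","side"):
    print(q,c,[(np.array(d["point"]),round(d["conf"],2)) for d in spotter.place_of(q,c)])
e=s["eef_pos"]
sp=frame([540,-79.5,70],0,[[11*np.cos(a),11*np.sin(a),0] for a in np.linspace(0,6.28,12)])
tip=[[e[0],e[1],e[2]-243+k] for k in (0,5,10,24,55,88)]
P=np.vstack([sp,tip])
crop(T,290,150,200,150,4,"pics/t9.png",proj(T,P)); crop(S,320,270,160,150,5,"pics/s9.png",proj(S,P))
E
```

```text
[ 615.3 -293.3  358.6] [-3.1 -0.   1.9] [ 0.1 -0.5 -0.9] 13.8167
spot top [(array([542.2, -85. ,  74.1]), 0.73)]
spot side [(array([540.1, -81.2,  73.7]), 0.63), (array([ 612.3, -290.6,  117.7]), 0.52)]
plate top [(array([570.4,  -5.2,  66.9]), 0.91)]
plate side [(array([570.3,  -8.3,  69.5]), 0.73), (array([541. , -79.8,  75.3]), 0.57)]
gauge_tip top [(array([ 612.6, -293. ,  109.9]), 0.43)]
gauge_tip side [(array([ 614.4, -290.3,  117.6]), 0.94), (array([ 615.4, -291.4,  114.4]), 0.24)]
gauge_dial top [(array([ 613.8, -293. ,  200.6]), 0.65)]
gauge_dial side [(array([ 616. , -296.9,  201.3]), 0.94)]
```

View pics/t9.png

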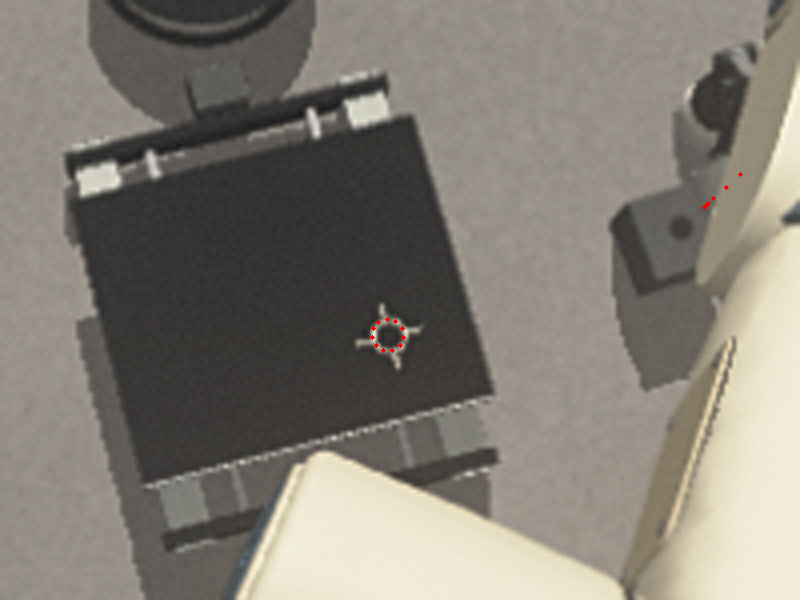

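View pics/s9.png

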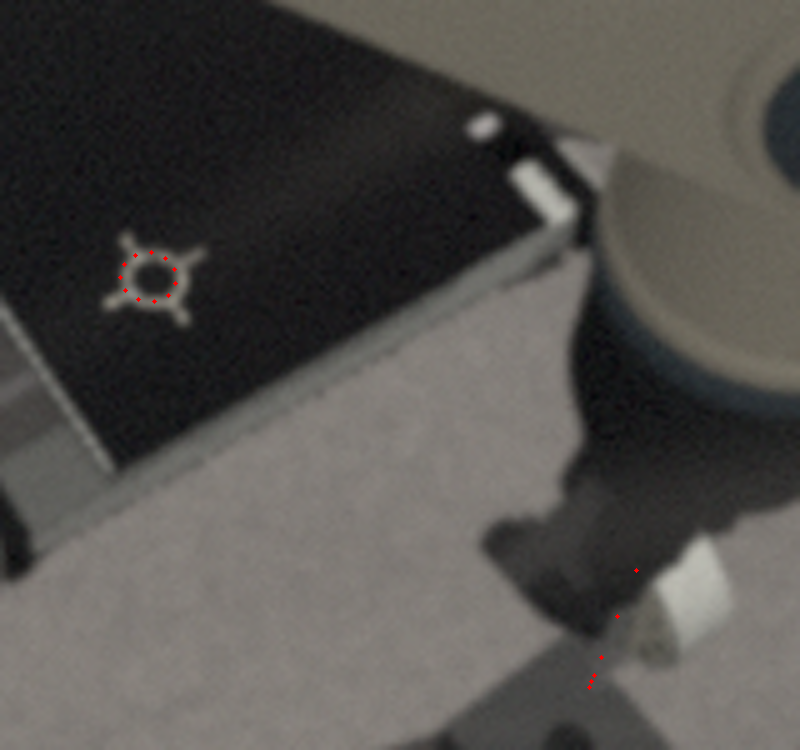

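```bash
python3 - <<'E'
from h import *
from rig import grab_frame,r,spotter
import pickle
S=grab_frame("side");W=grab_frame("wrist");s=r.sense(); print(s["eef_pos"],s["tcp_rot"],s["contact_force"],s["clock"])
crop(W,0,0,640,480,1.2,"pics/w10.png")
im=S["img"][:,:,::-1][370:450,400:490]; im=np.clip(im.astype(float)*1.8,0,255).astype(np.uint8)
cv2.imwrite("pics/s10.png",cv2.resize(im,None,fx=8,fy=7,interpolation=cv2.INTER_CUBIC))
E
```

```text
[ 615.6 -293.4  360. ] [3.1 0.  1.9] [ 0.3 -0.1 -2. ] 14.3167
```

View pics/s10.png

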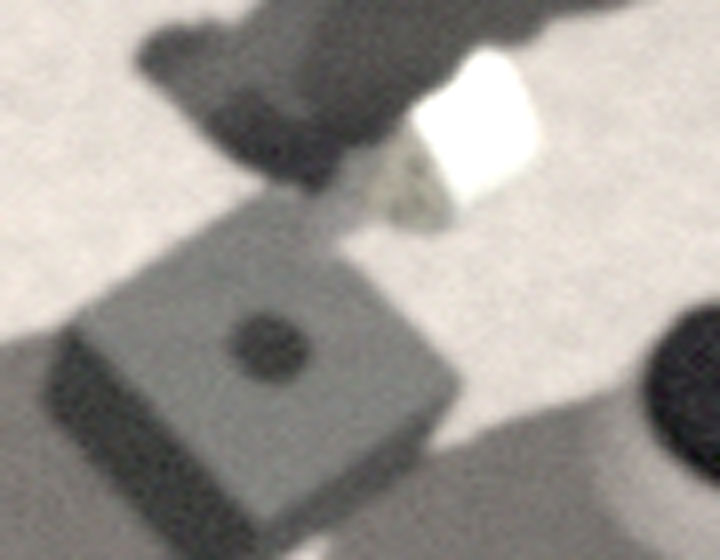

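View pics/w10.png

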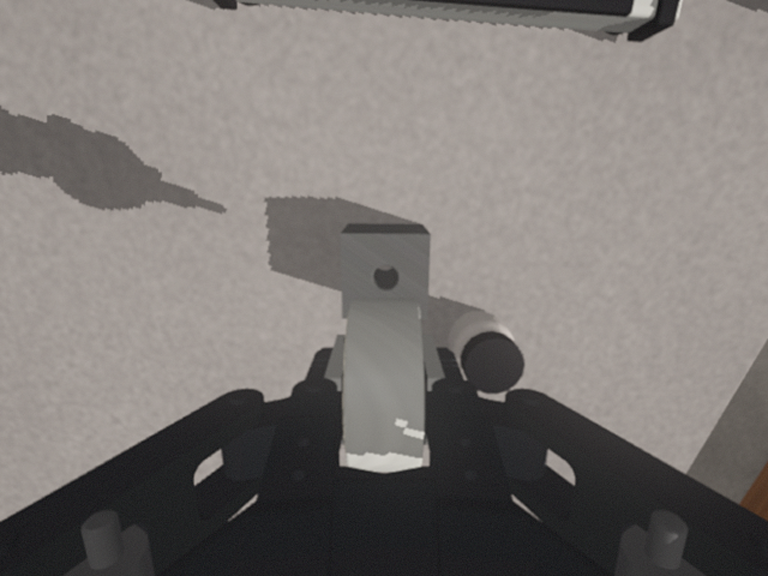

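```bash
python3 - <<'E'
from h import *
print(rel([615.7,-293.5,360,1.877],[540,-79.5,340,1.877]))
E
```

```text
0.2269 -0.0077 0.0200 -0.0000
```

apply_moves(
  motion="-1 0.01 0 0 0; -1 0.03 -0.001 0.0 0; -1 0.06 -0.002 0.0 0; -1 0.09 -0.003 0 0; -1 0.12 -0.004 0 0; -1 0.15 -0.005 0 0; -1 0.18 -0.006 0.005 0; -1 0.205 -0.007 0.01 0; -1 0.22 -0.0077 0.016 0; -1 0.2269 -0.0077 0.02 0; -1 0.2269 -0.0077 0.02 0; -1 0.2269 -0.0077 0.02 0; -1 0.2269 -0.0077 0.02 0; -1 0.2269 -0.0077 0.02 0; -1 0.2269 -0.0077 0.02 0; -1 0.2269 -0.0077 0.02 0",
)

```text
clock: 15.65
eef_pos: [540.1, -80.0, 340.0]
tcp_rot: [3.141, 0.0, 1.876]
contact_force: [0.5, 0.1, -1.7]
opening: 0.252
```

```bash
python3 - <<'E'
from h import *
from rig import grab_frame,r,spotter
import pickle
T=grab_frame("top");S=grab_frame("side"); s=r.sense(); print(s["eef_pos"],s["tcp_rot"],s["contact_force"],s["clock"])
pickle.dump((T,S),open("f11.pkl","wb"))
for q in ["spot","gauge_tip","gauge_dial"]:
  for c in ("top","side"):
    print(q,c,[(np.array(d["point"]),round(d["conf"],2)) for d in spotter.place_of(q,c)])
F=[]
for i in range(8):
    S2=grab_frame("wrist"); F.append(r.sense()["contact_force"])
F=np.array(F);print(F.mean(0),F.std(0))
e=s["eef_pos"]
sp=frame([540,-79.5,70],0,[[11*np.cos(a),11*np.sin(a),0] for a in np.linspace(0,6.28,12)])
tip=[[e[0],e[1],e[2]-243+k] for k in (0,5,10,24,55,88)]
P=np.vstack([sp,tip])
crop(T,340,190,100,75,8,"pics/t11.png",proj(T,P)); crop(S,300,260,110,100,7,"pics/s11.png",proj(S,P))
crop(S,300,260,110,100,7,"pics/s11b.png")
E
```

```text
[540.  -79.8 340. ] [3.1 0.  1.9] [-0.1 -0.4 -2. ] 15.75
spot top [(array([542.1, -78.5,  73.1]), 0.94)]
spot side [(array([541. , -82.7,  71.7]), 0.91)]
gauge_tip top []
gauge_tip side [(array([538. , -78.7,  99.4]), 0.92)]
gauge_dial top [(array([569.9,  -7.2,  70.9]), 0.64)]
gauge_dial side [(array([535.6, -82.2, 184.8]), 0.96), (array([569.5,  -8.1,  67.5]), 0.59)]
[ 0.2  0.1 -1.7] [0.3 0.4 0.7]
```

View pics/s11.png

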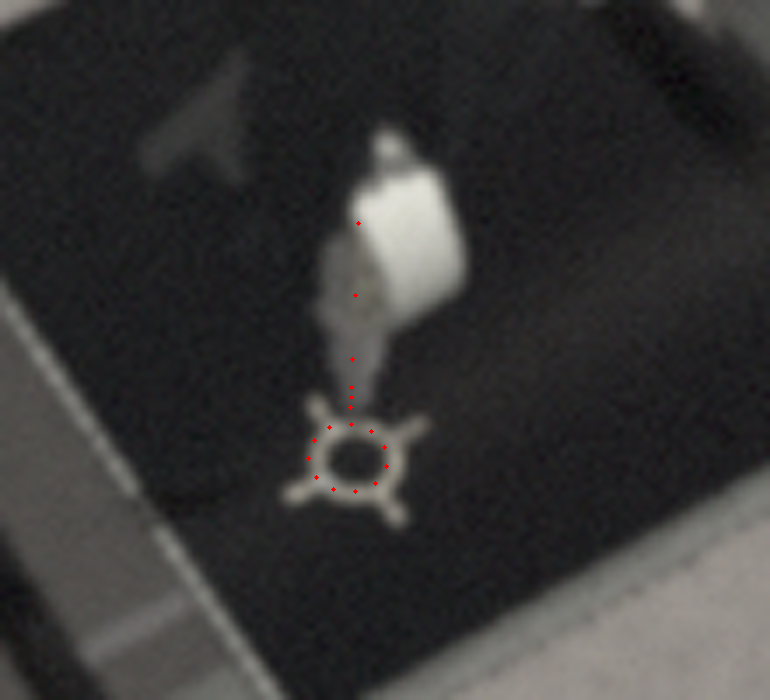

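View pics/s11b.png

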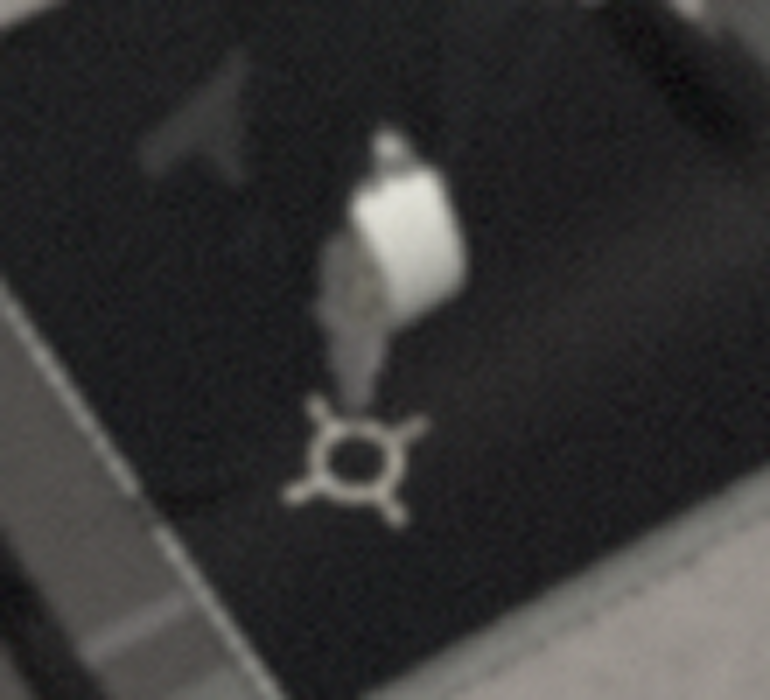

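View pics/t11.png

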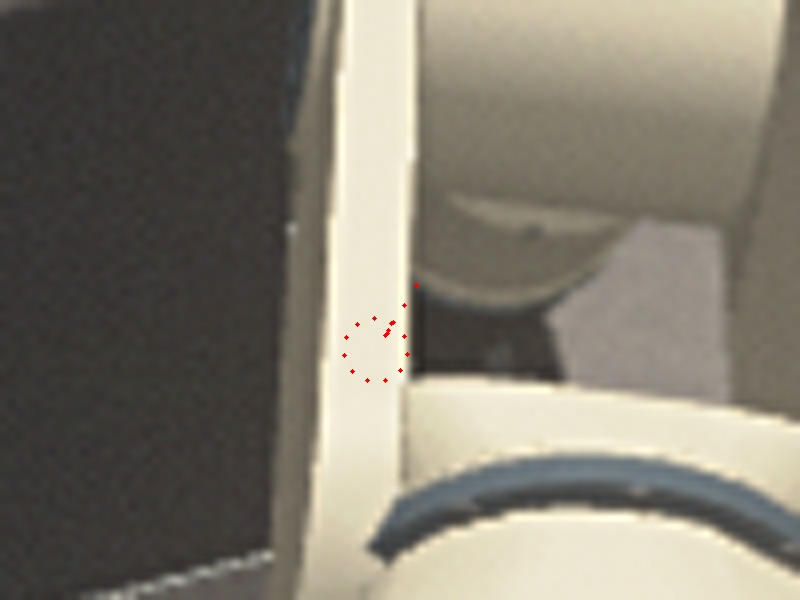

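apply_moves(
  motion="-1 0 0 0.008 0; -1 0 0 0.016 0; -1 0 0 0.022 0; -1 0 0 0.025 0; -1 0 0 0.025 0; -1 0 0 0.025 0; -1 0 0 0.025 0",
)

```text
clock: 17.03
eef_pos: [540.0, -79.4, 315.1]
tcp_rot: [3.141, 0.0, 1.877]
contact_force: [0.2, -0.4, -1.8]
opening: 0.254
```

```bash
cat > look.py <<'E'
from h import *
from rig import grab_frame,r,spotter
import sys
F=[]
E=[]
for i in range(int(sys.argv[2])):
    S=grab_frame("side"); s=r.sense();F.append(s["contact_force"]);E.append(s["eef_pos"])
F=np.array(F);print(np.round(F.mean(0),2),np.round(F.std(0),2),np.mean(E,0).round(2),s["tcp_rot"],s["clock"],s["opening"])
crop(S,320,280,70,60,11,"pics/%s.png"%sys.argv[1])
E
python3 look.py s12 16
```

```text
[ 0.2  0.  -1.6] [0.6 0.4 0.4] [540.  -79.4 315.1] [-3.1 -0.   1.9] 17.8333 0.2532600182139648
```

View pics/s12.png

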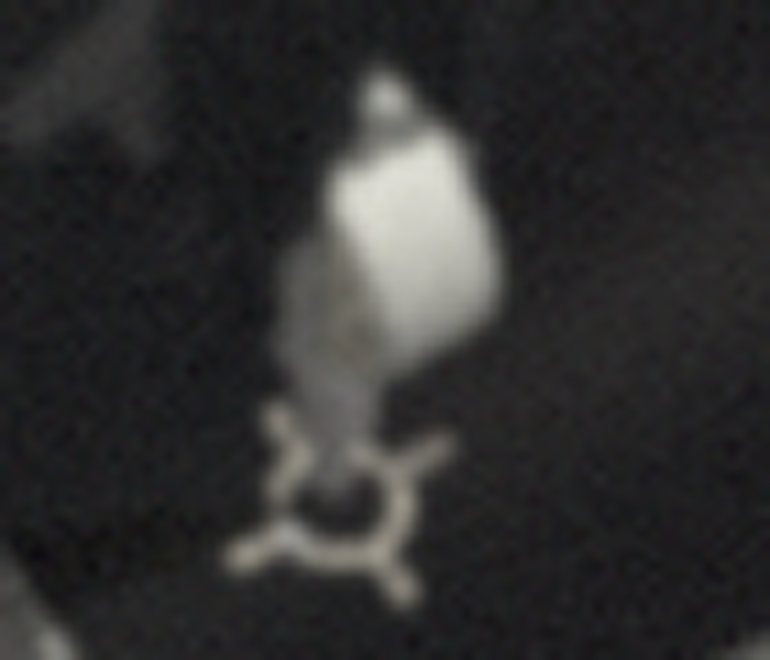

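apply_moves(
  motion="-1 0 0 0.001 0; -1 0 0 0.002 0; -1 0 0 0.003 0; -1 0 0 0.004 0; -1 0 0 0.004 0; -1 0 0 0.004 0; -1 0 0 0.004 0",
)

```text
clock: 18.42
eef_pos: [539.9, -79.4, 311.0]
tcp_rot: [3.142, 0.0, 1.877]
contact_force: [-0.2, -0.5, -0.3]
opening: 0.255
```

```bash
python3 look.py s13 16
```

```text
[ 0.1 -0.  -0.2] [0.4 0.4 0.3] [539.9 -79.4 311. ] [3.1 0.  1.9] 19.2167 0.2555242148788792
```

apply_moves(
  motion="-1 0 0 0.0005 0; -1 0 0 0.001 0; -1 0 0 0.0015 0; -1 0 0 0.002 0; -1 0 0 0.002 0; -1 0 0 0.002 0; -1 0 0 0.002 0; -1 0 0 0.002 0",
)

```text
clock: 19.88
eef_pos: [539.9, -79.4, 309.0]
tcp_rot: [3.142, 0.0, 1.877]
contact_force: [0.4, -0.0, 1.2]
opening: 0.252
```

```bash
python3 look.py s14 30; python3 - <<'E'
from h import *
from rig import grab_frame,r,spotter
T=grab_frame("top");S=grab_frame("side");W=grab_frame("wrist")
crop(S,180,60,300,390,1.5,"pics/s15.png");crop(W,0,0,640,480,1.2,"pics/w15.png")
for q in ["jar","vase","pail"]: 
  for c in ("side","top"): print(q,c,[(np.array(d["point"]),round(d["conf"],2)) for d in spotter.place_of(q,c)])
E
```

```text
[ 0.3 -0.1  1.4] [0.5 0.5 0.5] [539.9 -79.4 309. ] [3.1 0.  1.9] 21.3833 0.2502678351440018
jar side [(array([ 711.6, -333.5,    4. ]), 0.93)]
jar top [(array([ 712.2, -331.1,    0.8]), 0.9)]
vase side [(array([540.5, -81.7,  70.8]), 0.72)]
vase top [(array([717.2, 278.3,   4.4]), 0.84), (array([ 709.4, -332.3,    0.4]), 0.33)]
pail side [(array([536.3, -80.9, 153.4]), 0.73), (array([507. , 341.3,  88.1]), 0.59)]
pail top [(array([508.5, 341. ,  82. ]), 0.84), (array([715.4, 278.6,   3.1]), 0.47)]
```

View pics/s14.png

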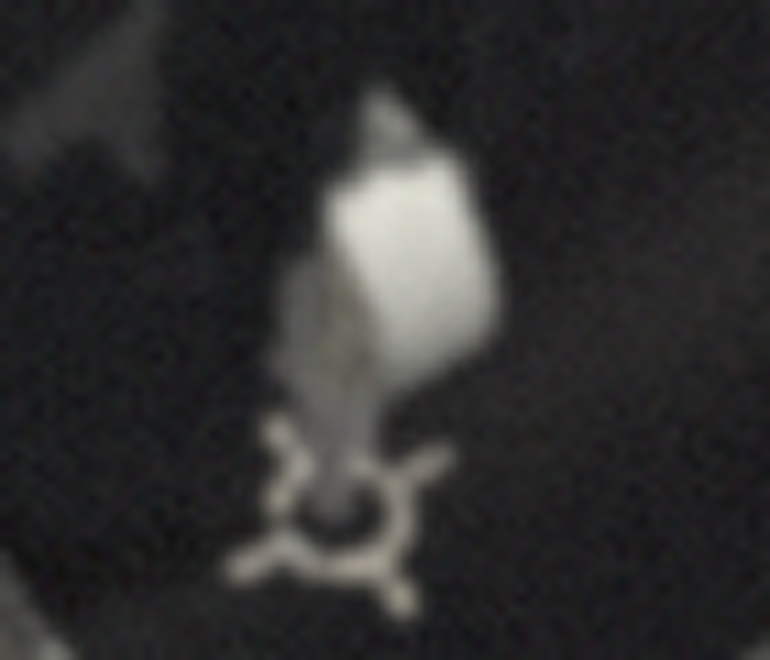

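View pics/s15.png

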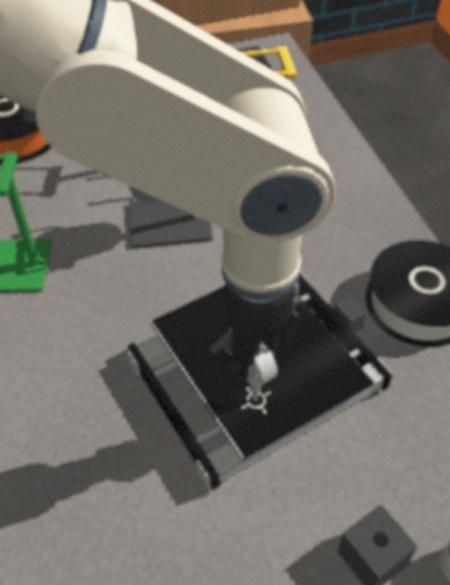

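```bash
python3 -c "
from rig import r
print(r.sign_off())"
```

```text
the job is handed in; nothing more can be done
None
```

The pail hangs on the steel twin hook. The gauge is still in the gripper, upright, with its tip pressed on the plate inside the marked ring at about 3 N. I handed the job in at about 21.7 s of the 56 s allowed.

**Pail:** I gripped it by the handle bar, brought it in over the upturned tips and lowered it onto both prongs. I then let go of it. The pictures after release showed the bar lying across both prongs. The last top-camera reading still puts the pail at (508, 341), about 85 mm up.

**Gauge:** I lifted it straight out of its holder by the flat sides of the dial and moved it over the ring.
- **Force:** The mean vertical wrist force went from −1.6 N with the gauge hanging free to +1.4 N pressed, so the press is about 3.0 N. That agrees with the tool going about 3.8 mm past the contact height worked out from the force readings.
- **Position:** The last side picture shows the tip about 2 mm from the ring's centre.
- **Upright:** I judged this from the side view alone, where the tip lay where an untilted gauge should put it. The spotter's tip and dial points in y differed by 3.5 to 6.6 mm, close to its stated error of about 4 mm. I did not treat that as a tilt.

**Jar and vase:** Both read where they stood at the start. In the last check the side camera reported a false vase and a false pail at the gauge; the top camera's readings contradicted both.

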